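Reset the stop screw and lock it again

ROBOT

A 6-joint arm with a two-finger parallel gripper is mounted at the origin on a cart in front of the work surface, level with it; the furniture and walls round the work are solid. World frame = base frame: x ahead of the robot, y to its left, z up, the work surface at z = 0. Lengths are in mm, angles in rad, forces in N, time in s.
With the tool pointing down it reaches from about 250 to 775 mm from the base axis. Payload 8.9 kg.
Tool frame: the origin (TCP) lies midway between the tips of the shut fingers; the grasp point (between the pads) lies 19 mm behind it; z points along the fingers, y is the direction in which the jaws open and shut (so a half turn about z gives the same grasp; the last joint's range is limited). The gripper opens to 85 mm and grips with 20 to 120 N. Pads are 22 mm wide; open, the fingers measure 114 mm over their backs; the gripper's body (76 mm by 85 mm) begins 54 mm behind the grasp point. The pads swing forward as they close: fully open they stand 13 mm farther back than shut.
Start: joints at [0.997, 0.291, -0.153, 1.127, 0, 1.431], TCP at [221.139, 476.152, 231.305] pointing down, gripper open.
Joint ranges: [-2.52, 2.52], [-0.91, 1.74], [-1.3, 1.37], [-1.96, 2.02], [-1.52, 1.47], [-3.14, 3.14]. Speed limits (rad/s): [2.22, 2.22, 2.79, 3.14, 3.14, 3.14].

INTERFACE

Orientations are given as a 3x3 rotation matrix whose columns are the frame's x, y, z axes.
In Python, from rig import status, viewer, order gives the robot as it stands.
- The arm moves only by the tool drive_tool, never from a script. Its argument "targets" is a list of rows, each an object of numbers: "x", "y", "z": the shift along the tool's x, y, z in m; "rx", "ry", "rz": the turn, a rotation vector about the tool's x, y, z in degrees; "hand": the opening, from -1 (shut) to 1 (fully open), so that 0 is half open. A call has 1 to 12 rows; each row shifts and turns the pose as measured when the row begins, along the tool's axes as they then stand; what a row does not reach is not made up. A row lasts 1/10 s, in which the tool goes at most 50 mm and 8.59 degrees, less where a joint would pass 70% of its speed; a pose out of reach is approached as far as the arm can. A call is refused whole if a number of a shift passes 0.05 or a number of a turn 8.59, either way. A call with a gripper value outside its range is refused whole. The fingers move at their own pace and stop on an object; the grip force is fixed at half the most. Time passes only in rows, so rows that do not move let the fingers close. It gives the time, the measured TCP pose, the force and the opening at its end, in the units of the state.
- status.observe(): the state, without advancing time (a new reading comes with each control period).
- viewer.get_image(name): name is "side" or "top"; returns (picture, depth): 400x640x3 uint8, red, green, blue; 400x640 float32, mm along the optical axis (not along the pixel's ray), 0 where there is no reading.
- viewer.calibration(name): a dict with "fx", "fy", "cx", "cy" (pixels), "dist_coeffs" ([k1, k2, p1, p2, k3] as OpenCV has them; the pictures are not rectified), "extrinsics" (4x4, takes a point from world to camera coordinates). Camera axes: x right, y down, z forward; pixel columns grow to the right and rows downward; lengths in mm; the calibration is good to about 2 mm. A picture is of the moment at which its call begins. calibration takes no time and is no camera call.
- order.finish_job(): hands the job in, once; it reports no verdict.
The state is a dict: "clock": time; "joints": joint angles; "qd": joint speeds; "effort": joint torques, N m; "ee_pos": TCP position; "eef_rot": TCP orientation; "wrist_force": force on the tool from outside, world axes, zero at the start; "wrist_torque": the same for the moment, N m; "finger_gap": finger opening in mm.
Only numpy, scipy, OpenCV 4.12 (cv2) and the standard library are available. Lean on these libraries where they do the work, as an engineer would, in place of code of your own. Each camera call takes 0.05 s, during which the arm holds its last target. There are 200 camera calls.

TASK

On the green jig, loosen the lock ring by its red peg until it no longer clamps, turn the brass knob so that its pointer stands on the red mark, then do the lock ring up again by feel, with about 6 N on its peg: firmly clamped, but not forced. Leave the other things on the bench where they are and let go at the end.

Things in the scene. Friction and masses are not known exactly. Their poses are not given: they have to be found in the camera images.
- adjuster (a joint): angle of the brass bar knob of the stop screw on the green jig (rad); grows as the knob turns clockwise seen from above (winds the screw down); 0 = black pointer to the jig's front; range -0.8 to 1.6. It stays where it is left. Free, it turns at about 0.1 N m; while the lock ring is tight it is held fast
- index_mark (a joint): angle of the red index mark on the white dial, same sense and zero as joint adjuster (rad): the pointer is on the mark when both are equal. At the start the mark lies 0.6 to 1.4 rad clockwise of the pointer; it cannot be moved
- lock_ring (a joint): angle of the dark steel lock ring with the red peg (rad), 0 at the start (tight); grows anticlockwise seen from above = loosening; range -1.9 to 1.3; rises 3.5 mm per rad. It is quite free 0.9 rad from the start. After the knob is turned it bites farther clockwise than it would have before, at an angle that varies by much (it begins between 0.4 and -0.5) and must be felt. It stays where it is left
- handle_peg (a point): centre of the upright red handle peg of the lock ring: 12 mm diameter, 40 mm tall, 85 mm from the vertical axis through knob_grip, about which it swings on a level arc; starts on the jig's front side. Its foot stands on the ring's arm, 22 mm below this point. Nothing else is within 45 mm but the arm, which leads to the axis
- knob_grip (a point): centre of the brass bar knob, on the vertical axis of the jig, 141 mm above the bench; the bar is 34 mm long (its own x axis), 12 mm thick (its y, grip across it), 26 mm high. 25 mm below this point lies the white dial, 60 mm across
- pointer_tip (a point): tip of the black pointer under the knob, 26 mm from the axis along the bar; its x axis runs from the tip to the axis
- mark_tip (a point): red index mark on the dial, 26 mm from the axis; its x axis runs from the mark to the axis. The dial's ticks are 0.2 rad apart
- stop_jig: green jig fixed to the bench, base 120 x 110 mm, origin on the bench on the vertical axis of ring and knob; its x axis points to its rear (dial post 50 mm behind the axis, up to 112 mm high), its front is -x. Does not move
- clamp_face: underside of the lock ring, which presses the washer (origin on the axis, at bench level). Loosening takes 2 to 18 N on the peg; free, the ring moves with under 2 N; once it bites, the force on the peg climbs by about 2.4 N per 0.1 rad (8.5 mm of peg travel)
- key_washer: keyed steel washer under the lock ring, 54 mm across, clamped between ring and stop screw; it cannot turn, so the ring does not drag the knob. Clamping force is that between it and clamp_face: about 40 N for 6 N on the peg, square to the arm, while tightening
- pliers_red: bystander: red-handled pliers, 145 x 52 x 11 mm, loose; origin under its centre
- tin_round: bystander: round dark tin, 69 mm across, 25 mm high, loose; origin under its centre
- solder_spool: bystander: black and white spool of solder, 51 mm across, 24 mm high, loose; origin under its centre
- agate_green: bystander: dark green oval stone, 27 x 16 x 9 mm, loose; origin under its centre
- agate_grey: bystander: grey oval stone, 22 x 16 x 9 mm, loose; origin under its centre
- vernier_caliper: bystander: steel caliper, 200 x 69 x 11 mm, loose; origin under its centre
- clam_dish: bystander: shallow beige dish, 50 mm across, 8 mm high, loose; origin under its centre

How it is judged (in metres and radians):
On the way, in this order (a step that is already met when the one before it is completed fails the run):
1. the lock ring is loose: it no longer presses the washer (contact force between clamp_face and key_washer below 1 N), for 0.2 s.
2. with the ring still loose, the pointer stands on the red mark (within 0.1 rad) (angle between the x axis of pointer_tip and the x axis of mark_tip, either way round below 0.1 rad and contact force between clamp_face and key_washer below 5 N), for 0.2 s.
At the end, for the whole second after the job is handed in: the pointer stands within 0.1 rad of the red mark and the lock ring, let go and at rest, clamps the washer with 25 to 58 N (about 6 N on the peg gives 40 N) (angle between the x axis of pointer_tip and the x axis of mark_tip, either way round below 0.1 rad and contact force between clamp_face and key_washer between 25 and 58 N and velocity of joint lock_ring between -0.05 and 0.05 rad/s); the robot touches nothing.
It fails at once if the lock ring is forced: clamping force over 150 N (about 21 N on the peg) (contact force between clamp_face and key_washer above 150 N).
It fails at once if a bystander is moved by more than 20 mm (distance of any of pliers_red, tin_round, solder_spool, agate_green, agate_grey, vernier_caliper, clam_dish from where it was at the start of the episode above 0.02 m).
It also fails if it takes over 67 s, if anything falls off the work surface, if the arm or the gripper's body presses on something with over 40 N, if the wrist force passes 120 N, or if a joint passes its speed limit or range.

## Working session

There is one attempt and no reset: what is moved stays moved. The work goes in short steps, Python scripts to look and compute and a tool call to move; the robot and the scene stay as the last step left them, time stands still between calls to the robot, and variables do not carry over. Pictures are saved under pics/ and viewed, about 8 in all and at most 12, crops included, and the job is handed in when it is done.

Besides the shell and the picture viewer there is one more tool, called after "Request:" as name([rows], argument=value, ...), one row to a line, values as JSON. drive_tool: Moves the arm, as the interface text tells. Its arguments: {"type":"object","properties":{"targets":{"type":"array"}},"required":["targets"]}

```bash
mkdir -p pics
cat > h.py <<'E'
import numpy as np, cv2
from rig import status, viewer, order
def shot(n):
    im,d=viewer.get_image(n); return im.copy(),d.copy()
def save(im,f,s=1): 
    cv2.imwrite('pics/'+f,cv2.cvtColor(cv2.resize(im,None,fx=s,fy=s,interpolation=cv2.INTER_CUBIC),cv2.COLOR_RGB2BGR))
def ray(n,uv):
    c=viewer.calibration(n);K=np.array([[c['fx'],0,c['cx']],[0,c['fy'],c['cy']],[0,0,1.]])
    p=cv2.undistortPoints(np.array(uv,float).reshape(-1,1,2),K,np.array(c['dist_coeffs'],float)).reshape(-1,2)
    T=np.array(c['extrinsics']);R,t=T[:3,:3],T[:3,3]
    return -R.T@t,np.c_[p,np.ones(len(p))]@R
def onz(n,uv,z):
    o,d=ray(n,uv); return o+d*((z-o[2])/d[:,2])[:,None]
def proj(n,P):
    c=viewer.calibration(n);K=np.array([[c['fx'],0,c['cx']],[0,c['fy'],c['cy']],[0,0,1.]])
    T=np.array(c['extrinsics']);return cv2.projectPoints(np.array(P,float).reshape(-1,1,3),cv2.Rodrigues(T[:3,:3])[0],T[:3,3],K,np.array(c['dist_coeffs'],float))[0].reshape(-1,2)
def st():
    s=status.observe();print('t',s['clock'],'p',np.round(s['ee_pos'],1),'F',np.round(s['wrist_force'],1),'gap',np.round(s['finger_gap'],1));print(np.round(s['eef_rot'],3).tolist(),np.round(s['joints'],3),np.round(s['wrist_torque'],2));return s
E
python3 - <<'E'
from h import *
st()
for n in('top','side'):
    im,d=shot(n);save(im,n+'0.png');np.savez(n+'0.npz',im=im,d=d);c=viewer.calibration(n);print(n,ray(n,[[320,200]]),c['fx'])
E
```

```text
t 0.0 p [220.9 475.8 230.7] F [0.5 0.7 0.1] gap 85.4
[[-0.907, 0.421, -0.001], [0.421, 0.907, -0.001], [0.0, -0.001, -1.0]] [ 0.997  0.291 -0.154  1.127 -0.     1.432] [ 0.03 -0.03 -0.01]
top (array([ 496.44398758,  -41.20607279, 1239.68987162]), array([[ 0.07049819, -0.02870562, -0.99711823]])) 376.3369925660906
side (array([ 130.86793841, -988.37521783,  689.57186562]), array([[ 0.36696082,  0.79040345, -0.49052861]])) 416.0487091021097
```

View pics/top0.png

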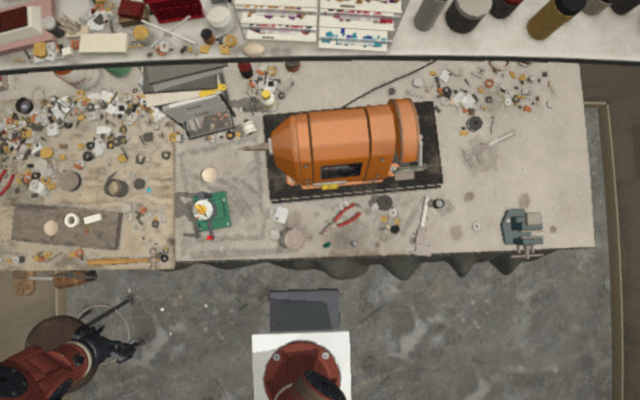

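View pics/side0.png

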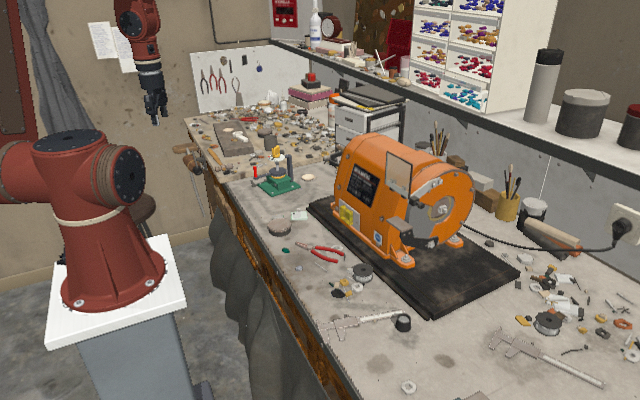

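Top: the jig is at about (207,210) with its red peg at (211,238). Side: the jig is at (278,178), the peg at (255,172) and the knob at (276,155). I'll zoom in on both and measure.

Run:
```python
from h import *
a=np.load('top0.npz');b=np.load('side0.npz')
A=cv2.resize(a['im'][180:255,165:245],None,fx=7,fy=7,interpolation=cv2.INTER_CUBIC)
B=cv2.resize(b['im'][140:200,240:310],None,fx=7,fy=7,interpolation=cv2.INTER_CUBIC)
print(A.shape,B.shape)
C=np.zeros((525,400,3),np.uint8)
save(A,'ca.png');
save(np.vstack([B]),'cb.png')
for n,z,(r0,r1,c0,c1) in(('top',a,(225,250,195,225)),('side',b,(155,190,245,270))):
    im=z['im'][r0:r1,c0:c1].astype(int);m=(im[...,0]>130)&(im[...,1]<80)&(im[...,2]<80)
    v,u=np.nonzero(m);print(n,len(u),u.min()+c0,u.max()+c0,v.min()+r0,v.max()+r0,u.mean()+c0,v.mean()+r0)
    uv=[[u.mean()+c0,v.mean()+r0]]
    if n=='top':print(onz('top',uv,110))
    o=ray(n,uv); globals()['r_'+n]=o
# triangulate
o1,d1=r_top;o2,d2=r_side;d1=d1[0];d2=d2[0]
s=np.linalg.lstsq(np.c_[d1,-d2],o2-o1,rcond=None)[0];print(o1+s[0]*d1,o2+s[1]*d2)
```

```text
(525, 560, 3) (420, 490, 3)
top 16 207 212 236 238 209.75 237.125
[[473.75908157 258.93724438 110.        ]]
side 36 253 262 157 177 255.08333333333334 171.36111111111111
[473.29478059 265.0803968   86.87818892] [472.85627278 265.22239376  86.92472111]
```

View pics/ca.png

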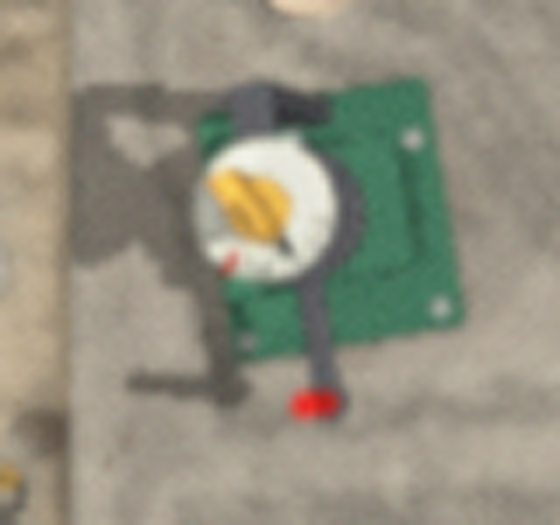

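View pics/cb.png

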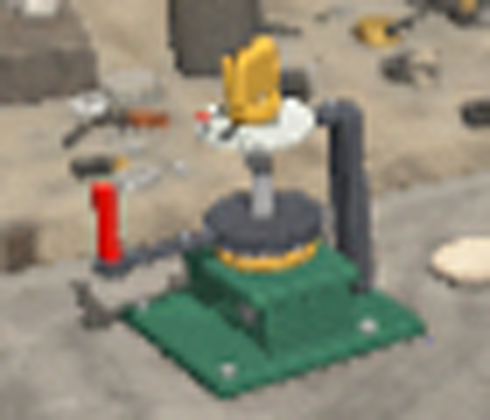

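The crops show the pointer at about (288,250) in the enlarged top crop, just anticlockwise of front. The mark is at (230,262), roughly 1 rad clockwise of it. Next step is the numbers.

Run:
```python
from h import *
a=np.load('top0.npz');b=np.load('side0.npz');im=a['im']
hsv=cv2.cvtColor(im,cv2.COLOR_RGB2HSV)
def msk(lo,hi,box,h=hsv):
    m=cv2.inRange(h,np.array(lo),np.array(hi));k=np.zeros_like(m);r0,r1,c0,c1=box;k[r0:r1,c0:c1]=m[r0:r1,c0:c1];return k
pt=lambda x,y:[165+(x+.5)/7-.5,180+(y+.5)/7-.5]
# dial rim points (white or yellow blob hull) -> world at 116
box=(197,223,190,216)
m=msk((0,0,165),(180,70,255),box)|msk((15,100,120),(35,255,255),box)
m=cv2.morphologyEx(m,cv2.MORPH_OPEN,np.ones((3,3)))
c=max(cv2.findContours(m,0,2)[0],key=cv2.contourArea).reshape(-1,2)
W=onz('top',cv2.convexHull(c).reshape(-1,2),116)[:,:2]
(x,y),r=cv2.minEnclosingCircle(W.astype(np.float32));print('dial',x,y,r)
print('dial hand',onz('top',[pt(267,207)],116))
g=msk((70,80,40),(95,255,200),(185,240,185,240))
rc=cv2.minAreaRect(max(cv2.findContours(g,0,2)[0],key=cv2.contourArea));print(onz('top',cv2.boxPoints(rc),12).round(1).tolist())
E=onz('top',[pt(425,82),pt(462,322),pt(238,360)],12);print('edge',E.round(1).tolist())
f=E[1]-E[0];print('front yaw from edge',np.arctan2(f[1],f[0]), np.linalg.norm(f))
P=onz('top',[pt(288,250)],116)[0];M=onz('top',[pt(230,262)],116)[0]
for n,q in(('ptr',P),('mark',M)):print(n,q.round(1),np.arctan2(q[1]-y,q[0]-x),np.hypot(q[1]-y,q[0]-x))
# knob bar from yellow moments, z~154
k=msk((15,110,120),(35,255,255),box);v,u=np.nonzero(k);Q=onz('top',np.c_[u,v],150)[:,:2];w,V=np.linalg.eigh(np.cov((Q-Q.mean(0)).T));print('knob',Q.mean(0),len(u),np.arctan2(V[1,1],V[0,1]),w)
# side triangulation: peg top/bottom and dial centre
def tri(ut,us):
    (o1,d1),(o2,d2)=ray('top',[ut]),ray('side',[us]);d1=d1[0];d2=d2[0]
    s=np.linalg.lstsq(np.c_[d1,-d2],o2-o1,rcond=None)[0];p,q=o1+s[0]*d1,o2+s[1]*d2;return (p+q)/2,np.linalg.norm(p-q)
ps=lambda x,y:[240+(x+.5)/7-.5,140+(y+.5)/7-.5]
print('peg mid',tri(pt(315,404),ps(108,222)));print('dial',tri(pt(267,207),ps(258,124)))
```

```text
dial 557.0332641601562 277.53466796875 30.672325134277344
dial hand [[557.7141342  277.52697857 116.        ]]
[[614.8, 288.0, 12.0], [619.7, 229.9, 12.0], [505.1, 218.7, 12.0], [500.2, 276.4, 12.0]]
edge [[619.9, 232.4, 12.0], [507.6, 216.5, 12.0], [492.6, 321.3, 12.0]]
front yaw from edge -3.0013410633307283 113.4744574150369
ptr [539.1 268.7 116. ] -2.682178761315945 19.968322876684468
mark [534.7 293.6 116. ] 2.5180513465363275 27.568111274664403
knob [557.05443246 274.88098216] 73 0.9467037695303204 [31.77198809 81.80678862]
peg mid (array([472.76455702, 265.60492239,  87.06763003]), np.float64(0.12343236347755396))
dial (array([557.36331566, 277.56239006, 116.31305121]), np.float64(0.7114726448718122))
```

Request:
drive_tool([
  {"x":-0.045,"y":-0.012,"hand":-0.2},
  {"x":-0.045,"y":-0.012,"hand":-0.2},
  {"x":-0.045,"y":-0.012,"hand":-0.2},
  {"x":-0.045,"y":-0.012,"hand":-0.2},
  {"x":-0.045,"y":-0.012,"hand":-0.2},
  {"x":-0.045,"y":-0.012,"hand":-0.2},
  {"x":-0.045,"y":-0.012,"hand":-0.2},
  {"rz":-8.2,"hand":-0.2},
  {"rz":-8.2,"hand":-0.2},
  {"rz":-8.2,"hand":-0.2},
  {"rz":-8.2,"hand":-0.2},
  {"hand":-0.2},
])

```text
schema error: expected keys x, y, z, rx, ry, rz, hand
```

```bash
cat >> h.py <<'E'
AX=np.array([557.3,277.5]);
def rel(P,s=None):
    s=s or status.observe();R=np.array(s['eef_rot']);d=R.T@(np.array(P)-np.array(s['ee_pos']));return d.round(1)
def feel():
    s=st();p=np.array(s['ee_pos'])[:2]-AX;r=np.hypot(*p);u=p/r;t=np.array([-u[1],u[0]]);F=np.array(s['wrist_force'])[:2]
    th=np.arctan2(p[1],p[0]);print('r',r.round(1),'ccw from front',((th+3.0016+np.pi)%(2*np.pi)-np.pi).round(3),'Ft(ccw)',(F@t).round(2),'Fr',(F@u).round(2));return s
E
python3 - <<'E'
from h import *
s=st();print(rel([472.8,265.6,82]))
ps=lambda x,y:[240+(x+.5)/7-.5,140+(y+.5)/7-.5]
for n,q in(('ptr',ps(232,132)),('mark',ps(203,118)),('cen',ps(258,124))):
    P=onz('side',[q],116)[0][:2]-AX;print(n,P.round(1),np.arctan2(P[1],P[0]),np.hypot(*P))
E
```

```text
t 0.1 p [220.9 475.8 230.8] F [-0.3 -0.5  0.4] gap 85.5
[[-0.907, 0.421, -0.001], [0.421, 0.907, -0.001], [0.0, -0.001, -1.0]] [ 0.997  0.291 -0.154  1.127  0.     1.432] [ 0.01 -0.01  0.04]
[-317.   -84.4  148.8]
ptr [-14.8  -2.1] -2.997510678874559 14.93078087764402
mark [-21.6  21.2] 2.3636232641335346 30.2683911753
cen [-0.   0.9] 1.6003761319200613 0.9086599985599967
```

Request:
drive_tool([
  {"x":-0.045,"y":-0.012,"z":0,"rx":0,"ry":0,"rz":0,"hand":-0.2},
  {"x":-0.045,"y":-0.012,"z":0,"rx":0,"ry":0,"rz":0,"hand":-0.2},
  {"x":-0.045,"y":-0.012,"z":0,"rx":0,"ry":0,"rz":0,"hand":-0.2},
  {"x":-0.045,"y":-0.012,"z":0,"rx":0,"ry":0,"rz":0,"hand":-0.2},
  {"x":-0.045,"y":-0.012,"z":0,"rx":0,"ry":0,"rz":0,"hand":-0.2},
  {"x":-0.045,"y":-0.012,"z":0,"rx":0,"ry":0,"rz":0,"hand":-0.2},
  {"x":-0.045,"y":-0.012,"z":0,"rx":0,"ry":0,"rz":0,"hand":-0.2},
  {"x":0,"y":0,"z":0,"rx":0,"ry":0,"rz":-8.2,"hand":-0.2},
  {"x":0,"y":0,"z":0,"rx":0,"ry":0,"rz":-8.2,"hand":-0.2},
  {"x":0,"y":0,"z":0,"rx":0,"ry":0,"rz":-8.2,"hand":-0.2},
  {"x":0,"y":0,"z":0,"rx":0,"ry":0,"rz":-8.2,"hand":-0.2},
])

```text
clock: 1.2
ee_pos: [480.1, 257.3, 226.3]
eef_rot: [[-0.988, -0.157, -0.006], [-0.157, 0.988, -0.003], [0.006, -0.002, -1.0]]
wrist_force: [0.1, 0.2, 0.1]
finger_gap: 33.9
```

Run:
```python
from h import *
s=st();print(rel([472.8,265.6,82]))
```

```text
t 1.2 p [480.1 257.3 226.3] F [0.1 0.2 0.1] gap 33.9
[[-0.988, -0.157, -0.006], [-0.157, 0.988, -0.003], [0.006, -0.002, -1.0]] [ 3.580e-01  3.370e-01 -1.020e-01  1.139e+00 -1.000e-03  2.010e-01] [-0.    0.   -0.04]
[  5.    9.7 144.4]
```

Request:
drive_tool([
  {"x":0.006,"y":0.0097,"z":0.02,"rx":0,"ry":0,"rz":0,"hand":-0.2},
  {"x":0,"y":0,"z":0.045,"rx":0,"ry":0,"rz":0,"hand":-0.2},
  {"x":0,"y":0,"z":0.035,"rx":0,"ry":0,"rz":0,"hand":-0.2},
  {"x":0,"y":0,"z":0,"rx":0,"ry":0,"rz":0,"hand":-0.2},
])

```text
clock: 1.6
ee_pos: [472.4, 265.7, 123.7]
eef_rot: [[-0.987, -0.163, -0.005], [-0.163, 0.987, -0.003], [0.005, -0.002, -1.0]]
wrist_force: [-0.7, 0.2, -0.3]
finger_gap: 34.4
```

Run:
```python
from h import *
s=feel();print(rel([472.8,265.6,82]))
```

```text
t 1.6 p [472.4 265.7 123.7] F [-0.7  0.2 -0.3] gap 34.4
[[-0.987, -0.163, -0.005], [-0.163, 0.987, -0.003], [0.005, -0.002, -1.0]] [ 0.378  0.41  -0.277  0.889 -0.001  0.215] [-0.04  0.04 -0.05]
r 85.8 ccw from front -0.002 Ft(ccw) -0.26 Fr 0.64
[-0.6 -0.1 41.7]
```

Request:
drive_tool([
  {"x":0,"y":0,"z":0.03,"rx":0,"ry":0,"rz":0,"hand":-0.2},
  {"x":0,"y":0,"z":0.013,"rx":0,"ry":0,"rz":0,"hand":-0.2},
  {"x":0,"y":-0.005,"z":0,"rx":0,"ry":0,"rz":0,"hand":-0.2},
  {"x":0,"y":-0.005,"z":0,"rx":0,"ry":0,"rz":0,"hand":-0.2},
  {"x":0,"y":-0.004,"z":0,"rx":0,"ry":0,"rz":0,"hand":-0.2},
])

```text
clock: 2.1
ee_pos: [476.6, 252.9, 84.9]
eef_rot: [[-0.986, -0.164, -0.002], [-0.164, 0.986, 0.0], [0.002, 0.001, -1.0]]
wrist_force: [-2.9, 7.7, -6.8]
finger_gap: 34.0
```

Run:
```python
from h import *
s=feel()
```

```text
t 2.1 p [476.6 252.9  84.9] F [-2.9  7.7 -6.8] gap 34.0
[[-0.986, -0.164, -0.002], [-0.164, 0.986, 0.0], [0.002, 0.001, -1.0]] [ 0.352  0.446 -0.337  0.789  0.001  0.187] [1.49 0.5  0.01]
r 84.4 ccw from front 0.156 Ft(ccw) -8.22 Fr 0.49
```

Request:
drive_tool([
  {"x":-0.0015,"y":-0.009,"z":0,"rx":0,"ry":0,"rz":-5.7,"hand":-0.2},
  {"x":-0.0015,"y":-0.009,"z":0,"rx":0,"ry":0,"rz":-5.7,"hand":-0.2},
  {"x":-0.0015,"y":-0.009,"z":0,"rx":0,"ry":0,"rz":-5.7,"hand":-0.2},
  {"x":-0.0015,"y":-0.009,"z":0,"rx":0,"ry":0,"rz":-5.7,"hand":-0.2},
  {"x":-0.0015,"y":-0.009,"z":0,"rx":0,"ry":0,"rz":-5.7,"hand":-0.2},
])

```text
clock: 2.6
ee_pos: [501.5, 215.1, 91.0]
eef_rot: [[-0.777, -0.63, 0.002], [-0.63, 0.777, 0.009], [-0.007, 0.006, -1.0]]
wrist_force: [-0.8, 1.0, -1.0]
finger_gap: 34.1
```

Run:
```python
from h import *
s=feel()
```

```text
t 2.6 p [501.5 215.1  91. ] F [-0.8  1.  -1. ] gap 34.1
[[-0.777, -0.63, 0.002], [-0.63, 0.777, 0.009], [-0.007, 0.006, -1.0]] [ 0.266  0.444 -0.321  0.802  0.008 -0.415] [0.19 0.08 0.01]
r 83.7 ccw from front 0.701 Ft(ccw) -1.26 Fr -0.26
```

Request:
drive_tool([
  {"x":-0.0013,"y":-0.009,"z":0.001,"rx":0,"ry":0,"rz":-5.7,"hand":-0.2},
  {"x":-0.0013,"y":-0.009,"z":0.001,"rx":0,"ry":0,"rz":-5.7,"hand":-0.2},
  {"x":-0.0013,"y":-0.009,"z":0.001,"rx":0,"ry":0,"rz":-5.7,"hand":-0.2},
  {"x":-0.0013,"y":-0.009,"z":0.001,"rx":0,"ry":0,"rz":-5.7,"hand":-0.2},
  {"x":-0.001,"y":-0.006,"z":0,"rx":0,"ry":0,"rz":-2,"hand":-0.2},
])

```text
clock: 3.1
ee_pos: [543.0, 191.1, 95.2]
eef_rot: [[-0.423, -0.906, 0.011], [-0.906, 0.424, 0.012], [-0.016, -0.005, -1.0]]
wrist_force: [-1.2, -0.2, -0.5]
finger_gap: 34.5
```

Run:
```python
from h import *
s=feel()
```

```text
t 3.1 p [543.  191.1  95.2] F [-1.2 -0.2 -0.5] gap 34.5
[[-0.423, -0.906, 0.011], [-0.906, 0.424, 0.012], [-0.016, -0.005, -1.0]] [ 0.206  0.482 -0.243  0.832  0.01  -0.928] [0.11 0.14 0.03]
r 87.6 ccw from front 1.267 Ft(ccw) -1.12 Fr 0.36
```

Request:
drive_tool([
  {"x":0,"y":0.008,"z":0,"rx":0,"ry":0,"rz":0,"hand":-0.2},
  {"x":0,"y":0,"z":-0.045,"rx":0,"ry":0,"rz":0,"hand":-0.2},
  {"x":0,"y":0,"z":-0.05,"rx":0,"ry":0,"rz":0,"hand":-0.1},
  {"x":0.021,"y":0.045,"z":-0.02,"rx":0,"ry":0,"rz":0,"hand":0},
  {"x":0.021,"y":0.045,"z":0,"rx":0,"ry":0,"rz":0,"hand":0},
  {"x":0.021,"y":0.045,"z":0,"rx":0,"ry":0,"rz":0,"hand":0},
  {"x":0.021,"y":0.045,"z":0,"rx":0,"ry":0,"rz":0,"hand":0},
])

```text
clock: 3.8
ee_pos: [341.0, 194.1, 215.6]
eef_rot: [[-0.435, -0.9, 0.026], [-0.9, 0.435, 0.016], [-0.026, -0.016, -1.0]]
wrist_force: [-0.5, 1.0, 0.0]
finger_gap: 42.4
```

Run:
```python
from h import *
feel()
T=[];S=[]
for i in range(4):
    T.append(shot('top')[0]);S.append(shot('side')[0])
A=np.mean(T,0).astype(np.uint8);B=np.mean(S,0).astype(np.uint8);np.savez('1.npz',A=A,B=B)
a=cv2.resize(A[185:250,180:240],None,fx=6,fy=6,interpolation=cv2.INTER_CUBIC)
b=cv2.resize(B[145:180,250:300],None,fx=8,fy=8,interpolation=cv2.INTER_CUBIC)
C=np.zeros((400,780,3),np.uint8);C[:390,:360]=a;C[:280,370:770]=b;save(C,'c1.png')
```

```text
t 3.8 p [341.  194.1 215.6] F [-0.5  1.   0. ] gap 42.4
[[-0.435, -0.9, 0.026], [-0.9, 0.435, 0.016], [-0.026, -0.016, -1.0]] [ 0.325  0.022 -0.523  0.996  0.007 -0.796] [ 0.07 -0.01 -0.  ]
r 231.8 ccw from front 0.228 Ft(ccw) -1.08 Fr 0.14
```

View pics/c1.png

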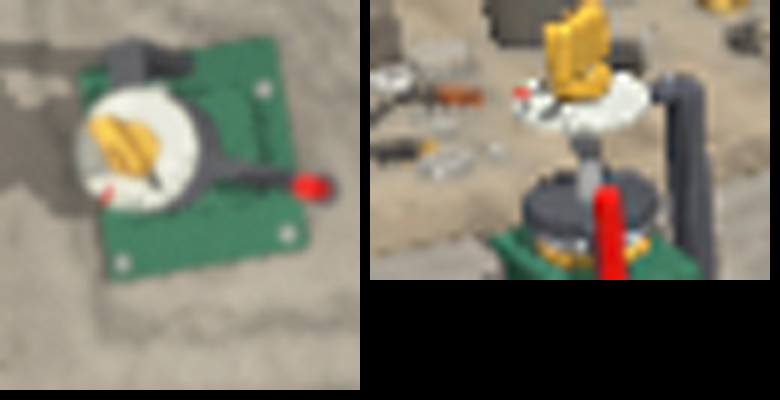

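The ring has turned to about 1.1 rad, with a gap showing under it. In the crop the pointer tip is near (159,189) and the mark near (106,196).

Run:
```python
from h import *
z=np.load('1.npz');A,B=z['A'],z['B']
pt=lambda x,y:[180+(x+.5)/6-.5,185+(y+.5)/6-.5]
ps=lambda x,y:[250+(x-370+.5)/8-.5,145+(y+.5)/8-.5]
for k,n,q,zz in(('ptr','top',pt(159,189),117),('ptr2','top',pt(150,175),117),('mark','top',pt(106,196),117),('ptrS','side',ps(543,113),117),('markS','side',ps(521,93),117)):
    P=onz(n,[q],zz)[0][:2]-AX;print(k,P.round(1),np.arctan2(P[1],P[0]).round(3),np.hypot(*P).round(1))
# subpixel: red mark centroid by redness, pointer darkness vs dial along arc 22..26
u=np.linspace(-np.pi,np.pi,241)
for n,I in(('top',A),('side',B)):
    for r in(20,23,26):
        P=np.c_[AX[0]+r*np.cos(u),AX[1]+r*np.sin(u),np.full(len(u),117.)]
        q=proj(n,P).astype(np.float32);v=cv2.remap(I.astype(np.float32),q[:,:1].copy(),q[:,1:].copy(),cv2.INTER_LINEAR)[:,0]
        red=v[:,0]-v[:,1];dk=v.sum(1)
        w=np.clip(red-.6*red.max(),0,None)*( (u>1.9)|(u<-2.9));m=np.angle((w*np.exp(1j*u)).sum())
        g=(u<-1.8)|(u>2.9);i=np.where(g,dk,9e9).argmin()
        print(n,r,'mark',m.round(3),'ptr',u[i].round(3),'dark around',dk[max(0,i-6):i+7:2].round(0))
```

```text
ptr [-20.6 -10.2] -2.683 23.0
ptr2 [-13.5  -5.7] -2.74 14.7
mark [-23.4  16.4] 2.531 28.6
ptrS [-20.9  -3.9] -2.958 21.2
markS [-22.   21.2] 2.373 30.6
top 20 mark 0.0 ptr -2.723 dark around [553. 502. 458. 451. 452. 462. 533.]
top 23 mark 2.507 ptr -2.697 dark around [614. 586. 557. 525. 544. 583. 631.]
top 26 mark 2.53 ptr -3.115 dark around [591. 602. 639. 667.]
side 20 mark 1.911 ptr -2.801 dark around [453. 424. 396. 379. 397. 424. 470.]
side 23 mark 0.0 ptr -2.827 dark around [547. 490. 435. 426. 438. 441. 454.]
side 26 mark 2.494 ptr 2.906 dark around [459. 455. 452. 444. 462. 492. 525.]
```

Request:
drive_tool([
  {"x":0,"y":0,"z":0,"rx":0,"ry":0,"rz":8.3,"hand":0},
  {"x":0,"y":0,"z":0,"rx":0,"ry":0,"rz":8.3,"hand":0},
  {"x":0,"y":0,"z":0,"rx":0,"ry":0,"rz":8.3,"hand":0},
  {"x":0,"y":0,"z":0,"rx":0,"ry":0,"rz":8.3,"hand":0},
  {"x":0,"y":0,"z":0,"rx":0,"ry":0,"rz":8.3,"hand":0},
  {"x":-0.045,"y":0,"z":0,"rx":0,"ry":0,"rz":0,"hand":0},
  {"x":-0.045,"y":0,"z":0,"rx":0,"ry":0,"rz":0,"hand":0},
  {"x":-0.045,"y":0,"z":0,"rx":0,"ry":0,"rz":0,"hand":0},
  {"x":-0.045,"y":0,"z":0,"rx":0,"ry":0,"rz":0,"hand":0},
])

```text
clock: 5.1
ee_pos: [519.2, 258.3, 216.5]
eef_rot: [[-0.935, -0.355, 0.018], [-0.355, 0.935, 0.012], [-0.021, 0.005, -1.0]]
wrist_force: [-0.1, 0.3, 1.5]
finger_gap: 42.5
```

Run:
```python
from h import *
s=st();print(rel([557.3,277.5,126]));R=np.array(s['eef_rot']);print(np.arctan2(R[1,0],R[0,0]))
# tilt correction: rotation vector in tool frame to make z down
print('tilt fix deg',np.degrees(np.cross([0,0,1],R.T@[0,0,-1])))
```

```text
t 5.1 p [519.2 258.3 216.5] F [-0.1  0.3  1.5] gap 42.5
[[-0.935, -0.355, 0.018], [-0.355, 0.935, 0.012], [-0.021, 0.005, -1.0]] [ 0.332  0.386 -0.055  1.109  0.006 -0.031] [-0.03 -0.02  0.02]
[-40.5   3.9  91.4]
-2.778773462148608
tilt fix deg [ 0.30891018  1.19994362 -0.        ]
```

Request:
drive_tool([
  {"x":-0.041,"y":0.004,"z":0,"rx":0.3,"ry":1.2,"rz":-2,"hand":0},
  {"x":0,"y":0,"z":0.01,"rx":0,"ry":0,"rz":0,"hand":0},
  {"x":0,"y":0,"z":0,"rx":0,"ry":0,"rz":0,"hand":0},
])

```text
clock: 5.4
ee_pos: [565.5, 278.2, 202.3]
eef_rot: [[-0.923, -0.385, -0.001], [-0.385, 0.923, -0.001], [0.001, -0.001, -1.0]]
wrist_force: [-0.2, -0.2, -0.4]
finger_gap: 42.8
```

Run:
```python
from h import *
s=st();print(rel([557.3,277.5,126]));R=np.array(s['eef_rot']);print(np.arctan2(R[1,0],R[0,0]))
```

```text
t 5.4 p [565.5 278.2 202.3] F [-0.2 -0.2 -0.4] gap 42.8
[[-0.923, -0.385, -0.001], [-0.385, 0.923, -0.001], [0.001, -0.001, -1.0]] [ 3.420e-01  5.090e-01  1.030e-01  1.166e+00 -1.000e-03 -5.400e-02] [-0.02  0.05 -0.02]
[ 7.8  2.6 76.3]
-2.7463580557180807
```

Request:
drive_tool([
  {"x":0.0078,"y":0.0026,"z":0.01,"rx":0,"ry":0,"rz":0,"hand":0},
  {"x":0,"y":0,"z":0.025,"rx":0,"ry":0,"rz":0,"hand":0},
  {"x":0,"y":0,"z":0.01,"rx":0,"ry":0,"rz":0,"hand":0},
  {"x":0,"y":0,"z":0,"rx":0,"ry":0,"rz":0,"hand":0},
])

```text
clock: 5.8
ee_pos: [555.1, 275.6, 155.6]
eef_rot: [[-0.924, -0.382, -0.003], [-0.382, 0.924, -0.002], [0.003, -0.0, -1.0]]
wrist_force: [0.5, -0.5, 0.4]
finger_gap: 42.6
```

Run:
```python
from h import *
s=st();print(rel([557.3,277.5,126]));R=np.array(s['eef_rot']);print(np.arctan2(R[1,0],R[0,0]))
```

```text
t 5.8 p [555.1 275.6 155.6] F [ 0.5 -0.5  0.4] gap 42.6
[[-0.924, -0.382, -0.003], [-0.382, 0.924, -0.002], [0.003, -0.0, -1.0]] [ 0.343  0.52  -0.004  1.05  -0.    -0.049] [-0.02 -0.04 -0.03]
[-2.8  1.  29.6]
-2.7493105787948133
```

Request:
drive_tool([
  {"x":-0.0025,"y":0.001,"z":0.015,"rx":0,"ry":0,"rz":0,"hand":0},
  {"x":0,"y":0,"z":0.009,"rx":0,"ry":0,"rz":0,"hand":0},
  {"x":0,"y":0,"z":0.003,"rx":0,"ry":0,"rz":0,"hand":-0.2},
  {"x":0,"y":0,"z":0,"rx":0,"ry":0,"rz":0,"hand":-0.4},
  {"x":0,"y":0,"z":0,"rx":0,"ry":0,"rz":0,"hand":-0.6},
])

```text
clock: 6.3
ee_pos: [557.4, 277.5, 132.2]
eef_rot: [[-0.924, -0.382, 0.0], [-0.382, 0.924, 0.001], [-0.0, 0.0, -1.0]]
wrist_force: [-2.0, 3.5, -2.0]
finger_gap: 16.9
```

Request:
drive_tool([
  {"x":0,"y":0,"z":0,"rx":0,"ry":0,"rz":0,"hand":-1},
  {"x":0,"y":0,"z":0,"rx":0,"ry":0,"rz":0,"hand":-1},
  {"x":0,"y":0,"z":0,"rx":0,"ry":0,"rz":0,"hand":-1},
  {"x":0,"y":0,"z":0,"rx":0,"ry":0,"rz":0,"hand":-1},
])

```text
clock: 6.7
ee_pos: [557.3, 278.6, 132.3]
eef_rot: [[-0.924, -0.383, 0.0], [-0.383, 0.924, 0.002], [-0.001, 0.002, -1.0]]
wrist_force: [0.8, 1.2, -4.5]
finger_gap: 11.1
```

Run:
```python
from h import *
s=st();print(rel([557.3,277.5,126]));R=np.array(s['eef_rot']);print(np.arctan2(R[1,0],R[0,0]))
```

```text
t 6.7 p [557.3 278.6 132.3] F [ 0.8  1.2 -4.5] gap 11.1
[[-0.924, -0.383, 0.0], [-0.383, 0.924, 0.002], [-0.001, 0.002, -1.0]] [ 0.345  0.54  -0.035  0.995  0.002 -0.047] [ 0.52 -0.07  0.  ]
[ 0.4 -1.   6.3]
-2.749078104424701
```

Request:
drive_tool([
  {"x":0,"y":0,"z":0,"rx":0,"ry":0,"rz":8,"hand":-1},
  {"x":0,"y":0,"z":0,"rx":0,"ry":0,"rz":8,"hand":-1},
  {"x":0,"y":0,"z":0,"rx":0,"ry":0,"rz":8,"hand":-1},
  {"x":0,"y":0,"z":0,"rx":0,"ry":0,"rz":8,"hand":-1},
  {"x":0,"y":0,"z":0,"rx":0,"ry":0,"rz":8,"hand":-1},
  {"x":0,"y":0,"z":0,"rx":0,"ry":0,"rz":8,"hand":-1},
  {"x":0,"y":0,"z":0,"rx":0,"ry":0,"rz":0,"hand":-1},
])

```text
clock: 7.4
ee_pos: [556.7, 276.9, 130.9]
eef_rot: [[-0.888, 0.46, -0.002], [0.46, 0.888, -0.001], [0.001, -0.002, -1.0]]
wrist_force: [0.5, 2.0, -3.5]
finger_gap: 10.7
```

Run:
```python
from h import *
s=st();print(rel([557.3,277.5,126]));R=np.array(s['eef_rot']);a=np.arctan2(R[1,0],R[0,0]);print(a,(a-2.51)%(2*np.pi)*57.3)
```

```text
t 7.4 p [556.7 276.9 130.9] F [ 0.5  2.  -3.5] gap 10.7
[[-0.888, 0.46, -0.002], [0.46, 0.888, -0.001], [0.001, -0.002, -1.0]] [ 0.344  0.542 -0.036  0.996 -0.001  0.823] [ 0.52 -0.07 -0.14]
[-0.3  0.9  4.9]
2.663359002422026 8.787470838782099
```

Request:
drive_tool([
  {"x":0,"y":0,"z":0,"rx":0,"ry":0,"rz":6,"hand":-1},
  {"x":0,"y":0,"z":0,"rx":0,"ry":0,"rz":3,"hand":-1},
  {"x":0,"y":0,"z":0,"rx":0,"ry":0,"rz":0,"hand":-1},
])

```text
clock: 7.7
ee_pos: [556.4, 276.6, 130.7]
eef_rot: [[-0.809, 0.588, -0.003], [0.588, 0.809, -0.002], [0.001, -0.003, -1.0]]
wrist_force: [0.6, 2.6, -4.8]
finger_gap: 10.8
```

Run:
```python
from h import *
s=st();R=np.array(s['eef_rot']);a=np.arctan2(R[1,0],R[0,0]);print(a)
```

```text
t 7.7 p [556.4 276.6 130.7] F [ 0.6  2.6 -4.8] gap 10.8
[[-0.809, 0.588, -0.003], [0.588, 0.809, -0.002], [0.001, -0.003, -1.0]] [ 0.344  0.542 -0.036  0.996 -0.001  0.972] [ 0.48 -0.11 -0.06]
2.5133980504314373
```

Request:
drive_tool([
  {"x":0,"y":0,"z":0,"rx":0,"ry":0,"rz":0,"hand":-0.5},
  {"x":0,"y":0,"z":0,"rx":0,"ry":0,"rz":0,"hand":0},
  {"x":0,"y":0,"z":0,"rx":0,"ry":0,"rz":0,"hand":0},
  {"x":0,"y":0,"z":-0.03,"rx":0,"ry":0,"rz":0,"hand":0},
  {"x":0,"y":0,"z":-0.05,"rx":0,"ry":0,"rz":0,"hand":0},
  {"x":0.04,"y":-0.029,"z":-0.01,"rx":0,"ry":0,"rz":0,"hand":0},
  {"x":0.04,"y":-0.029,"z":0,"rx":0,"ry":0,"rz":0,"hand":0},
  {"x":0.04,"y":-0.029,"z":0,"rx":0,"ry":0,"rz":0,"hand":0},
  {"x":0.04,"y":-0.029,"z":0,"rx":0,"ry":0,"rz":0,"hand":0},
])

```text
clock: 8.6
ee_pos: [365.8, 274.5, 227.1]
eef_rot: [[-0.815, 0.579, 0.012], [0.579, 0.815, 0.001], [-0.009, 0.008, -1.0]]
wrist_force: [-1.3, 0.0, 1.3]
finger_gap: 42.7
```

Run:
```python
from h import *
feel()
T=[];S=[]
for i in range(4):
    T.append(shot('top')[0]);S.append(shot('side')[0])
A=np.mean(T,0).astype(np.uint8);B=np.mean(S,0).astype(np.uint8);np.savez('2.npz',A=A,B=B)
a=cv2.resize(A[192:227,185:220],None,fx=11,fy=11,interpolation=cv2.INTER_CUBIC)
b=cv2.resize(B[145:180,250:300],None,fx=8,fy=8,interpolation=cv2.INTER_CUBIC)
C=np.zeros((400,800,3),np.uint8);C[:385,:385]=a;C[:280,390:790]=b;save(C,'c2.png')
u=np.linspace(1.5,4.5,121)
for n,I in(('top',A),('side',B)):
    for r in(14,18,20,22,24,26,28):
        P=np.c_[AX[0]+r*np.cos(u),AX[1]+r*np.sin(u),np.full(len(u),117.)]
        q=proj(n,P).astype(np.float32);v=cv2.remap(I.astype(np.float32),q[:,:1].copy(),q[:,1:].copy(),cv2.INTER_LINEAR)[:,0]
        red=v[:,0]-v[:,1];dk=v.sum(1);print(n,r,'red',u[red.argmax()].round(2),red.max().round(),'dark',u[dk.argmin()].round(2),dk.min().round())
```

```text
t 8.6 p [365.8 274.5 227.1] F [-1.3  0.   1.3] gap 42.7
[[-0.815, 0.579, 0.012], [0.579, 0.815, 0.001], [-0.009, 0.008, -1.0]] [ 0.487  0.156 -0.34   1.063 -0.005  1.105] [0.03 0.04 0.03]
r 191.5 ccw from front -0.124 Ft(ccw) -0.07 Fr 1.29
top 14 red 2.17 49.0 dark 2.38 446.0
top 18 red 2.02 49.0 dark 1.85 440.0
top 20 red 2.12 48.0 dark 2.38 425.0
top 22 red 2.08 42.0 dark 2.45 401.0
top 24 red 2.53 32.0 dark 2.5 447.0
top 26 red 2.55 40.0 dark 1.98 452.0
top 28 red 2.53 52.0 dark 1.95 451.0
side 14 red 1.88 53.0 dark 2.25 375.0
side 18 red 1.72 51.0 dark 2.08 341.0
side 20 red 1.75 51.0 dark 2.15 300.0
side 22 red 1.8 51.0 dark 2.2 200.0
side 24 red 1.75 52.0 dark 2.12 195.0
side 26 red 1.7 51.0 dark 2.05 244.0
side 28 red 2.4 64.0 dark 1.98 291.0
```

View pics/c2.png

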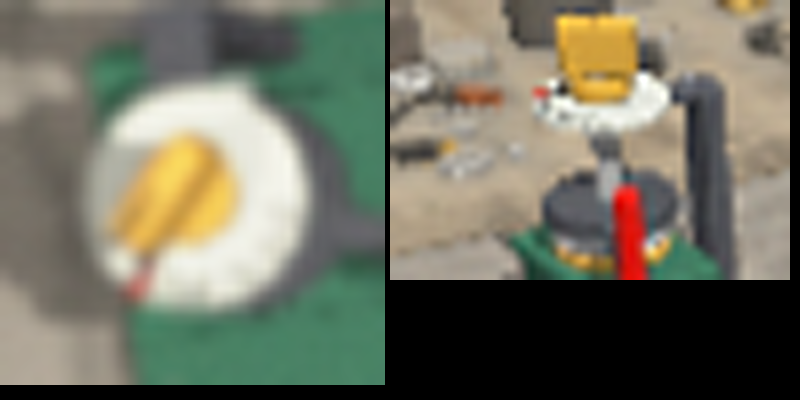

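The pointer at (150,257) and the mark at (136,288) in the top crop lie on about the same ray from the axis. I'll check the mark centroid and locate the peg.

Run:
```python
from h import *
for f in('1.npz','2.npz'):
    A=np.load(f)['A'].astype(int)
    d=A[...,0]-(A[...,1]+A[...,2])/2
    w=np.clip(d-15,0,None)*(A[...,2]>A[...,1]-12)
    uv=proj('top',[[*(AX+26.5*np.array([np.cos(2.51),np.sin(2.51)])),116]])[0];yy,xx=np.mgrid[:400,:640];w=w*(np.hypot(xx-uv[0],yy-uv[1])<3.2)
    c=[(w*xx).sum()/w.sum(),(w*yy).sum()/w.sum()];P=onz('top',[c],116)[0][:2]-AX;print('mark',c,P,np.arctan2(P[1],P[0]),np.hypot(*P))
z=np.load('2.npz')
def c(I,box):
    r0,r1,c0,c1=box;i=I[r0:r1,c0:c1].astype(int);v,u=np.nonzero((i[...,0]>130)&(i[...,1]<80)&(i[...,2]<80));return [u.mean()+c0,v.mean()+r0],len(u)
t,n1=c(z['A'],(205,225,220,245));s,n2=c(z['B'],(160,190,270,295));print(t,n1,s,n2)
P=onz('top',[t],91)[0];print(P,np.hypot(*(P[:2]-AX)));th=np.arctan2(*(P[:2]-AX)[::-1]);print('peg ang',th+3.0016)
s=st();print(rel([*P[:2],200]));R=np.array(s['eef_rot'])
print('rz needed deg',-np.degrees((th-np.arctan2(R[1,0],R[0,0])+np.pi)%(2*np.pi)-np.pi),'tilt',np.degrees(np.cross([0,0,1],R.T@[0,0,-1])))
```

```text
mark [np.float64(196.0), np.float64(218.0)] [-25.52194193  20.45692956] 2.4659116692416534 32.708645449557324
mark [np.float64(196.9704918032787), np.float64(217.38688524590165)] [-23.76645815  17.52050292] 2.506337545658255 29.526472117513247
[np.float64(231.55555555555554), np.float64(215.83333333333334)] 18 [np.float64(279.53846153846155), np.float64(173.76923076923077)] 39
[536.38287618 196.50174577  91.        ] 83.65550345246933
peg ang 1.1780833191878592
t 9.0 p [368.3 274.8 226.7] F [-1.2 -0.5 -0.8] gap 42.9
[[-0.814, 0.58, 0.011], [0.58, 0.814, 0.0], [-0.009, 0.007, -1.0]] [ 0.485  0.162 -0.335  1.065 -0.005  1.104] [-0.02 -0.01  0.01]
[-182.1   33.5   28.5]
rz needed deg -110.98445131710093 tilt [ 0.37898281  0.50399123 -0.        ]
```

Request:
drive_tool([
  {"x":0,"y":0,"z":0,"rx":0,"ry":0,"rz":-8.5,"hand":-0.2},
  {"x":0,"y":0,"z":0,"rx":0,"ry":0,"rz":-8.5,"hand":-0.2},
  {"x":0,"y":0,"z":0,"rx":0,"ry":0,"rz":-8.5,"hand":-0.2},
  {"x":0,"y":0,"z":0,"rx":0,"ry":0,"rz":-8.5,"hand":-0.2},
  {"x":0,"y":0,"z":0,"rx":0,"ry":0,"rz":-8.5,"hand":-0.2},
  {"x":0,"y":0,"z":0,"rx":0,"ry":0,"rz":-8.5,"hand":-0.2},
  {"x":0,"y":0,"z":0,"rx":0,"ry":0,"rz":-8.5,"hand":-0.2},
  {"x":0,"y":0,"z":0,"rx":0,"ry":0,"rz":-8.5,"hand":-0.2},
  {"x":0,"y":0,"z":0,"rx":0,"ry":0,"rz":-8.5,"hand":-0.2},
  {"x":0,"y":0,"z":0,"rx":0,"ry":0,"rz":-8.5,"hand":-0.2},
  {"x":0,"y":0,"z":0,"rx":0,"ry":0,"rz":-8.5,"hand":-0.2},
  {"x":0,"y":0,"z":0,"rx":0,"ry":0,"rz":-8.5,"hand":-0.2},
])

```text
clock: 10.2
ee_pos: [380.4, 273.8, 223.1]
eef_rot: [[-0.378, -0.926, 0.008], [-0.926, 0.378, -0.003], [-0.0, -0.008, -1.0]]
wrist_force: [-0.1, 0.6, -0.3]
finger_gap: 33.7
```

```bash
cat > r.py <<'E'
from h import *
s=st();print(rel([534.8,195.8,200]));R=np.array(s['eef_rot'])
print('rz',-np.degrees((-1.842-np.arctan2(R[1,0],R[0,0])+np.pi)%(2*np.pi)-np.pi),'tilt',np.degrees(np.cross([0,0,1],R.T@[0,0,-1])))
E
python3 r.py
```

```text
t 10.2 p [380.4 273.8 223.1] F [-0.1  0.6 -0.3] gap 33.7
[[-0.378, -0.926, 0.008], [-0.926, 0.378, -0.003], [-0.0, -0.008, -1.0]] [ 0.472  0.185 -0.315  1.065 -0.006 -0.711] [-0.    0.02 -0.06]
[  13.9 -172.2   24.5]
rz -6.659329228520372 tilt [-0.4714672   0.02174863  0.        ]
```

Request:
drive_tool([
  {"x":0.003,"y":-0.043,"z":0,"rx":0,"ry":0,"rz":0,"hand":-0.2},
  {"x":0.003,"y":-0.043,"z":0,"rx":0,"ry":0,"rz":0,"hand":-0.2},
  {"x":0.004,"y":-0.043,"z":0,"rx":0,"ry":0,"rz":0,"hand":-0.2},
  {"x":0.004,"y":-0.043,"z":0,"rx":0,"ry":0,"rz":0,"hand":-0.2},
  {"x":0,"y":0,"z":0,"rx":-0.4,"ry":0,"rz":-6.5,"hand":-0.2},
  {"x":0,"y":0,"z":0,"rx":0,"ry":0,"rz":0,"hand":-0.2},
])

```text
clock: 10.8
ee_pos: [545.9, 191.4, 221.2]
eef_rot: [[-0.264, -0.965, -0.001], [-0.965, 0.264, -0.001], [0.001, 0.0, -1.0]]
wrist_force: [0.0, 0.2, -0.9]
finger_gap: 34.3
```

```bash
python3 r.py
```

```text
t 10.8 p [545.9 191.4 221.2] F [ 0.   0.2 -0.9] gap 34.3
[[-0.264, -0.965, -0.001], [-0.965, 0.264, -0.001], [0.001, 0.0, -1.0]] [ 2.110e-01  3.990e-01 -2.200e-02  1.150e+00 -1.000e-03 -1.093e+00] [0.01 0.   0.04]
[-1.3 11.9 21.2]
rz 0.24454377089282836 tilt [ 0.01889649 -0.05856089  0.        ]
```

Request:
drive_tool([
  {"x":-0.001,"y":0.012,"z":0.02,"rx":0,"ry":0,"rz":0,"hand":-0.2},
  {"x":0,"y":0,"z":0.04,"rx":0,"ry":0,"rz":0,"hand":-0.2},
  {"x":0,"y":0,"z":0.015,"rx":0,"ry":0,"rz":0,"hand":-0.2},
  {"x":0,"y":0,"z":0,"rx":0,"ry":0,"rz":0,"hand":-0.2},
])

```text
clock: 11.2
ee_pos: [536.0, 195.3, 143.2]
eef_rot: [[-0.277, -0.961, 0.001], [-0.961, 0.277, -0.001], [0.001, -0.001, -1.0]]
wrist_force: [-0.2, -0.4, 0.5]
finger_gap: 34.0
```

```bash
python3 r.py
```

```text
t 11.2 p [536.  195.3 143.2] F [-0.2 -0.4  0.5] gap 34.0
[[-0.277, -0.961, 0.001], [-0.961, 0.277, -0.001], [0.001, -0.001, -1.0]] [ 2.220e-01  4.370e-01 -1.760e-01  9.570e-01 -1.000e-03 -1.068e+00] [-0.01  0.06  0.01]
[ -0.1   1.2 -56.8]
rz -0.5248354029264599 tilt [-0.0580409  -0.04875849  0.        ]
```

Request:
drive_tool([
  {"x":0,"y":0.001,"z":0.035,"rx":0,"ry":0,"rz":0,"hand":-0.2},
  {"x":0,"y":0,"z":0.02,"rx":0,"ry":0,"rz":0,"hand":-0.2},
  {"x":0,"y":0,"z":0.003,"rx":0,"ry":0,"rz":0,"hand":-0.2},
  {"x":0,"y":0.006,"z":0,"rx":0,"ry":0,"rz":0,"hand":-0.2},
  {"x":0,"y":0.005,"z":0,"rx":0,"ry":0,"rz":0,"hand":-0.2},
  {"x":-0.0015,"y":0.0085,"z":0,"rx":0,"ry":0,"rz":5.7,"hand":-0.2},
  {"x":-0.0015,"y":0.0085,"z":0,"rx":0,"ry":0,"rz":5.7,"hand":-0.2},
  {"x":-0.0015,"y":0.0085,"z":0,"rx":0,"ry":0,"rz":5.7,"hand":-0.2},
  {"x":-0.0015,"y":0.0085,"z":0,"rx":0,"ry":0,"rz":5.7,"hand":-0.2},
])

```text
clock: 12.1
ee_pos: [500.1, 221.0, 93.5]
eef_rot: [[-0.645, -0.764, 0.014], [-0.764, 0.645, 0.001], [-0.01, -0.01, -1.0]]
wrist_force: [1.2, -0.2, 0.1]
finger_gap: 34.4
```

```bash
cat >> h.py <<'E'
    
def pf():
    s=feel();R=np.array(s['eef_rot']);p=np.array(s['ee_pos']);print('in-tool axis vec',(R.T@(np.r_[AX,p[2]]-p)).round(1),'Ftool',(R.T@np.array(s['wrist_force'])).round(2),'tool ccw from front',(np.arctan2(R[1,0],R[0,0])+3.0016+np.pi)%(2*np.pi)-np.pi)
E
python3 -c "from h import *;pf()"
```

```text
t 12.1 p [500.1 221.   93.5] F [ 1.2 -0.2  0.1] gap 34.4
[[-0.645, -0.764, 0.014], [-0.764, 0.645, 0.001], [-0.01, -0.01, -1.0]] [ 0.284  0.437 -0.325  0.795 -0.003 -0.586] [-0.09 -0.09 -0.03]
r 80.4 ccw from front 0.639 Ft(ccw) 0.98 Fr -0.67
in-tool axis vec [-80.1  -7.3   0.8] Ftool [-0.58 -1.04 -0.12] tool ccw from front 0.7298334391507515
```

Request:
drive_tool([
  {"x":0.003,"y":0.008,"z":0.002,"rx":0,"ry":0,"rz":4,"hand":-0.2},
  {"x":-0.001,"y":0.008,"z":0.002,"rx":0,"ry":0,"rz":5.5,"hand":-0.2},
  {"x":-0.001,"y":0.008,"z":0.001,"rx":0,"ry":0,"rz":5.5,"hand":-0.2},
])

```text
clock: 12.4
ee_pos: [483.6, 238.5, 93.1]
eef_rot: [[-0.828, -0.561, 0.021], [-0.561, 0.828, 0.002], [-0.019, -0.01, -1.0]]
wrist_force: [1.0, -0.3, 0.2]
finger_gap: 34.2
```

```bash
python3 -c "from h import *;pf()"
```

```text
t 12.4 p [483.6 238.5  93.1] F [ 1.  -0.3  0.2] gap 34.2
[[-0.828, -0.561, 0.021], [-0.561, 0.828, 0.002], [-0.019, -0.01, -1.0]] [ 0.325  0.42  -0.355  0.775 -0.005 -0.27 ] [-0.13 -0.03 -0.03]
r 83.4 ccw from front 0.347 Ft(ccw) 0.75 Fr -0.73
in-tool axis vec [-82.9  -9.    1.6] Ftool [-0.64 -0.83 -0.14] tool ccw from front 0.4556131717638334
```

Request:
drive_tool([
  {"x":0,"y":0.0055,"z":0.001,"rx":0,"ry":0.5,"rz":3.3,"hand":-0.2},
  {"x":-0.0005,"y":0.0055,"z":0.001,"rx":0,"ry":0.4,"rz":3.3,"hand":-0.2},
  {"x":-0.0005,"y":0.0055,"z":0.001,"rx":0,"ry":0,"rz":3.3,"hand":-0.2},
])

```text
clock: 12.7
ee_pos: [476.5, 254.8, 94.5]
eef_rot: [[-0.916, -0.401, 0.013], [-0.401, 0.916, -0.005], [-0.01, -0.01, -1.0]]
wrist_force: [0.1, -0.7, -0.7]
finger_gap: 34.0
```

```bash
python3 -c "from h import *;pf()"
```

```text
t 12.7 p [476.5 254.8  94.5] F [ 0.1 -0.7 -0.7] gap 34.0
[[-0.916, -0.401, 0.013], [-0.401, 0.916, -0.005], [-0.01, -0.01, -1.0]] [ 0.361  0.428 -0.337  0.795 -0.009 -0.052] [-0.15 -0.03  0.02]
r 84.0 ccw from front 0.134 Ft(ccw) 0.7 Fr 0.04
in-tool axis vec [-83.2 -11.6   0.9] Ftool [ 0.15 -0.68  0.69] tool ccw from front 0.2730613753389468
```

Request:
drive_tool([
  {"x":-0.0005,"y":0.0055,"z":0.003,"rx":0,"ry":0.3,"rz":3.3,"hand":-0.2},
  {"x":-0.0005,"y":0.0055,"z":0.003,"rx":0,"ry":0.3,"rz":3.3,"hand":-0.2},
  {"x":-0.0005,"y":0.0055,"z":0.001,"rx":0,"ry":0,"rz":3.3,"hand":-0.2},
])

```text
clock: 13.0
ee_pos: [473.1, 272.4, 91.9]
eef_rot: [[-0.973, -0.23, 0.009], [-0.23, 0.973, -0.007], [-0.007, -0.009, -1.0]]
wrist_force: [0.6, -0.9, -0.6]
finger_gap: 34.2
```

```bash
python3 -c "from h import *;pf()"
```

```text
t 13.0 p [473.1 272.4  91.9] F [ 0.6 -0.9 -0.6] gap 34.2
[[-0.973, -0.23, 0.009], [-0.23, 0.973, -0.007], [-0.007, -0.009, -1.0]] [ 0.394  0.444 -0.318  0.803 -0.01   0.162] [-0.16 -0.08  0.  ]
r 84.3 ccw from front -0.079 Ft(ccw) 0.91 Fr -0.53
in-tool axis vec [-83.1 -14.4   0.7] Ftool [-0.36 -0.98  0.65] tool ccw from front 0.09197501093717797
```

Request:
drive_tool([
  {"x":0,"y":0.005,"z":0.003,"rx":0,"ry":0.3,"rz":4.5,"hand":-0.2},
  {"x":-0.0005,"y":0.005,"z":0.002,"rx":0,"ry":0.3,"rz":4.5,"hand":-0.2},
])

```text
clock: 13.2
ee_pos: [472.5, 283.5, 90.0]
eef_rot: [[-0.998, -0.068, 0.002], [-0.068, 0.998, -0.007], [-0.002, -0.008, -1.0]]
wrist_force: [0.5, -0.6, 0.6]
finger_gap: 34.5
```

```bash
python3 -c "from h import *;pf()"
```

```text
t 13.2 p [472.5 283.5  90. ] F [ 0.5 -0.6  0.6] gap 34.5
[[-0.998, -0.068, 0.002], [-0.068, 0.998, -0.007], [-0.002, -0.008, -1.0]] [ 0.412  0.459 -0.299  0.814 -0.008  0.344] [-0.15 -0.09 -0.01]
r 85.0 ccw from front -0.21 Ft(ccw) 0.52 Fr -0.57
in-tool axis vec [-84.2 -11.7   0.2] Ftool [-0.49 -0.6  -0.55] tool ccw from front -0.07152130481855767
```

Request:
drive_tool([
  {"x":0,"y":0.005,"z":0.001,"rx":0.2,"ry":0,"rz":3.4,"hand":-0.2},
  {"x":-0.001,"y":0.005,"z":0.001,"rx":0.2,"ry":0,"rz":3.4,"hand":-0.2},
])

```text
clock: 13.4
ee_pos: [473.5, 293.8, 90.5]
eef_rot: [[-0.998, 0.057, 0.005], [0.057, 0.998, -0.015], [-0.006, -0.015, -1.0]]
wrist_force: [-0.7, -3.6, -2.5]
finger_gap: 34.0
```

```bash
python3 -c "from h import *;pf()"
```

```text
t 13.4 p [473.5 293.8  90.5] F [-0.7 -3.6 -2.5] gap 34.0
[[-0.998, 0.057, 0.005], [0.057, 0.998, -0.015], [-0.006, -0.015, -1.0]] [ 0.433  0.469 -0.28   0.823 -0.016  0.49 ] [-0.73  0.13 -0.  ]
r 85.4 ccw from front -0.332 Ft(ccw) 3.62 Fr -0.03
in-tool axis vec [-84.6 -11.4   0.7] Ftool [ 0.47 -3.55  2.56] tool ccw from front -0.1969750413819611
```

Request:
drive_tool([
  {"x":-0.0005,"y":0.004,"z":0.001,"rx":0.4,"ry":0,"rz":2,"hand":-0.2},
])

```text
clock: 13.5
ee_pos: [474.0, 297.3, 90.5]
eef_rot: [[-0.995, 0.095, 0.006], [0.095, 0.995, -0.024], [-0.008, -0.023, -1.0]]
wrist_force: [0.9, -4.9, -3.8]
finger_gap: 34.1
```

```bash
python3 -c "from h import *;pf()"
```

```text
t 13.5 p [474.  297.3  90.5] F [ 0.9 -4.9 -3.8] gap 34.1
[[-0.995, 0.095, 0.006], [0.095, 0.995, -0.024], [-0.008, -0.023, -1.0]] [ 0.443  0.476 -0.268  0.832 -0.024  0.538] [-0.97 -0.11 -0.04]
r 85.6 ccw from front -0.374 Ft(ccw) 4.52 Fr -2.0
in-tool axis vec [-84.8 -11.8   0.9] Ftool [-1.33 -4.67  3.89] tool ccw from front -0.2348989316461232
```

Request:
drive_tool([
  {"x":-0.0005,"y":0.004,"z":0.001,"rx":0.5,"ry":0,"rz":2,"hand":-0.2},
])

```text
clock: 13.6
ee_pos: [474.6, 300.4, 90.3]
eef_rot: [[-0.991, 0.132, 0.005], [0.132, 0.991, -0.035], [-0.01, -0.034, -0.999]]
wrist_force: [2.2, -7.1, -4.2]
finger_gap: 33.9
```

```bash
python3 -c "from h import *;pf()"
```

```text
t 13.6 p [474.6 300.4  90.3] F [ 2.2 -7.1 -4.2] gap 33.9
[[-0.991, 0.132, 0.005], [0.132, 0.991, -0.035], [-0.01, -0.034, -0.999]] [ 0.454  0.485 -0.254  0.842 -0.033  0.586] [-1.16 -0.23  0.1 ]
r 85.8 ccw from front -0.41 Ft(ccw) 6.25 Fr -4.02
in-tool axis vec [-85.  -11.8   1.2] Ftool [-3.08 -6.59  4.49] tool ccw from front -0.2721791288150328
```

Request:
drive_tool([
  {"x":0,"y":0,"z":0,"rx":0,"ry":0,"rz":0,"hand":-0.2},
])

```text
clock: 13.7
ee_pos: [474.4, 300.4, 91.1]
eef_rot: [[-0.991, 0.133, 0.006], [0.133, 0.991, -0.036], [-0.01, -0.035, -0.999]]
wrist_force: [-0.1, -2.2, -1.2]
finger_gap: 34.3
```

```bash
python3 -c "from h import *;pf()"
```

```text
t 13.7 p [474.4 300.4  91.1] F [-0.1 -2.2 -1.2] gap 34.3
[[-0.991, 0.133, 0.006], [0.133, 0.991, -0.036], [-0.01, -0.035, -0.999]] [ 0.454  0.484 -0.253  0.844 -0.035  0.588] [-0.33  0.03 -0.02]
r 86.0 ccw from front -0.409 Ft(ccw) 2.14 Fr -0.54
in-tool axis vec [-85.1 -11.7   1.3] Ftool [-0.23 -2.16  1.25] tool ccw from front -0.27289424692601827
```

Request:
drive_tool([
  {"x":0,"y":-0.006,"z":0,"rx":0,"ry":0,"rz":0,"hand":-0.2},
  {"x":0,"y":-0.004,"z":0,"rx":0,"ry":0,"rz":0,"hand":-0.1},
  {"x":0,"y":0,"z":0,"rx":0,"ry":0,"rz":0,"hand":-0.1},
])

```text
clock: 14.0
ee_pos: [473.7, 290.7, 94.0]
eef_rot: [[-0.991, 0.131, 0.009], [0.13, 0.991, -0.033], [-0.013, -0.031, -0.999]]
wrist_force: [-0.0, 0.4, 0.5]
finger_gap: 38.6
```

```bash
python3 -c "from h import *;pf()"
```

```text
t 14.0 p [473.7 290.7  94. ] F [-0.   0.4  0.5] gap 38.6
[[-0.991, 0.131, 0.009], [0.13, 0.991, -0.033], [-0.013, -0.031, -0.999]] [ 0.438  0.468 -0.272  0.836 -0.033  0.569] [-0.01  0.06 -0.05]
r 84.6 ccw from front -0.297 Ft(ccw) -0.41 Fr 0.09
in-tool axis vec [-84.6  -2.2   1.2] Ftool [ 0.08  0.39 -0.5 ] tool ccw from front -0.2705340677401811
```

Request:
drive_tool([
  {"x":0,"y":-0.001,"z":-0.03,"rx":0,"ry":0,"rz":0,"hand":-0.1},
  {"x":0,"y":0,"z":-0.05,"rx":0,"ry":0,"rz":0,"hand":-0.1},
  {"x":0,"y":0,"z":-0.04,"rx":0,"ry":0,"rz":0,"hand":0},
  {"x":0.045,"y":0,"z":0,"rx":0,"ry":0,"rz":0,"hand":0},
  {"x":0.045,"y":0,"z":0,"rx":0,"ry":0,"rz":0,"hand":0},
  {"x":0.03,"y":0,"z":0,"rx":0,"ry":0,"rz":0,"hand":0},
  {"x":0,"y":0,"z":0,"rx":0,"ry":0,"rz":0,"hand":0},
])

```text
clock: 14.7
ee_pos: [352.4, 309.9, 220.5]
eef_rot: [[-0.991, 0.133, 0.015], [0.132, 0.991, -0.025], [-0.018, -0.022, -1.0]]
wrist_force: [-1.0, -0.5, -0.2]
finger_gap: 42.2
```

Run:
```python
from h import *
feel()
A=np.mean([shot('top')[0] for i in range(4)],0).astype(np.uint8);B=np.mean([shot('side')[0] for i in range(4)],0).astype(np.uint8);np.savez('3.npz',A=A,B=B)
a=cv2.resize(A[190:250,183:233],None,fx=8,fy=8,interpolation=cv2.INTER_CUBIC)
b=cv2.resize(B[145:190,245:295],None,fx=7,fy=7,interpolation=cv2.INTER_CUBIC)
C=np.zeros((480,760,3),np.uint8);C[:,:400]=a;C[:315,405:755]=b;save(C,'c3.png')
i=A[225:250,195:235].astype(int);v,u=np.nonzero((i[...,0]>130)&(i[...,1]<80)&(i[...,2]<80))
if len(u):
    P=onz('top',[[u.mean()+195,v.mean()+225]],86)[0];print(P,np.hypot(*(P[:2]-AX)),'peg',(np.arctan2(*(P[:2]-AX)[::-1])+3.0016+np.pi)%(2*np.pi)-np.pi)
```

```text
t 14.7 p [352.4 309.9 220.5] F [-1.  -0.5 -0.2] gap 42.2
[[-0.991, 0.133, 0.015], [0.132, 0.991, -0.025], [-0.018, -0.022, -1.0]] [ 0.585  0.196 -0.309  1.067 -0.029  0.718] [-0.03  0.02 -0.01]
r 207.4 ccw from front -0.297 Ft(ccw) 0.69 Fr 0.9
[472.39233961 286.97735999  86.        ] 85.43495271450759 peg -0.2511521450181675
```

View pics/c3.png

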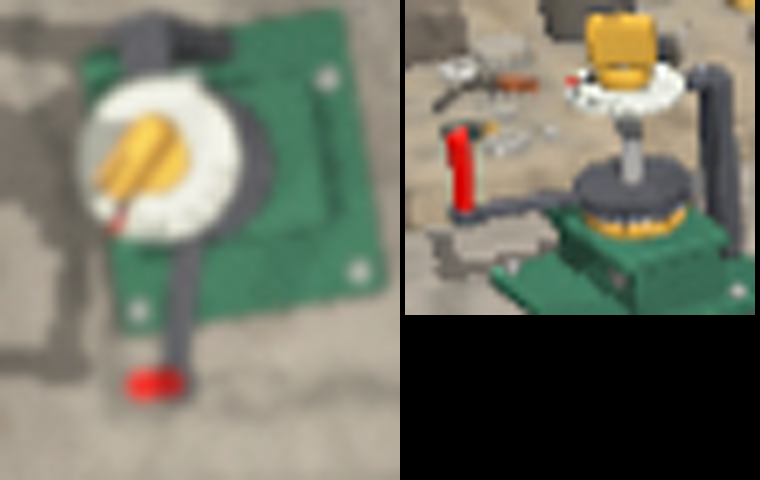

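The knob hasn't moved: the pointer at (125,207) runs into the mark at (118,222). The peg is at (157,384), about -0.26 rad, where I left it, and the gripper is clear. Handing in.

```bash
python3 -c "from h import *;print(order.finish_job())"
```

```text
the job is handed in; nothing more can be done
None
```

The job is done and handed in at about 15 s of the 67 s allowed; the hand-in gives no verdict.

- **Loosening:** I pushed the ring to about 1.15 rad. The peg force fell from about 8 N to about 1 N, and a gap showed under the ring.
- **Knob:** I gripped the knob and turned it about 1.02 rad clockwise. The pointer ended at a bearing of 2.513 rad by the tool angle, and the mark measures 2.51 ± 0.03 rad in the top camera.
- **Tightening:** the ring was free down to about -0.07 rad, then began to bite. I stopped at about -0.27 rad, then backed off and lifted clear.

**Last checks**
- The peg is still at about -0.25 rad by camera, the pointer is still on the mark, and nothing touches the gripper. I did not measure the bystanders again; the arm only worked around the jig.
- The final peg force is the least certain number. The last reading was 6.3 to 6.7 N, but extrapolating the bite slope gives about 5.5 N. Both imply roughly 37 to 45 N of clamping, within the 25 to 58 N allowed.
- The side camera disagreed with the top camera by up to 0.15 rad on the mark and 0.25 rad on the pointer before the turn. After the turn, the knob hid the pointer from the side. I relied on the top view and the tool angle.

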